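# Book in a carton at the locksmith's bench and stand the scanner wand in its holder

## Robot

A 6-joint arm with a two-finger parallel gripper is mounted at the origin on the work surface. World frame = base frame: x ahead of the robot, y to its left, z up, the work surface at z = 0. Lengths are in m, angles in rad, forces in N, time in s.
With the tool pointing down it reaches from about 0.375 to 0.9 m from the base axis. Payload 3.1 kg.
Tool frame: the origin (TCP) lies between the finger pads; the fingertips stand 22 mm ahead of it and the grasp point (between the pads) lies 3 mm ahead of it; z points along the fingers, y is the line along which they close (so a half turn about z gives the same grasp; the last joint's range is limited). The gripper opens to 87 mm and grips with 3 to 60 N. Pads are 19 mm wide; open, the fingers measure 117 mm over their backs; the gripper's body (75 mm by 190 mm) begins 51 mm behind the grasp point.
Start: joints at [-1.448, 0.527, 1.433, -0, 1.181, -0.178], TCP at [0.186, -0.597, 0.245] pointing down, gripper open.
Joint ranges: [-3.08, 3.08], [-0.75, 2.2], [0.22, 2.44], [-1.43, 4.57], [0, 2.65], [-2.85, 2.85]. Speed limits (rad/s): [2.79, 2.79, 3.14, 3.14, 3.14, 3.14].

## Interface

Orientations are given as a unit quaternion [x, y, z, w].
In Python, from rig import robot gives the robot as it stands.
- The arm moves only by the tool move_arm, never from a script. Its argument "series" is text: rows parted by semicolons, each of 6 numbers parted by spaces: the shift along the tool's x, y, z in mm, then the turn, a rotation vector about the tool's x, y, z in degrees. In form: dx dy dz ax ay az; .... A call has 1 to 8 rows; each row is the pose to reach, as a shift and turn from the pose commanded when the call began, along the tool's axes at that moment; what a row does not reach only later rows make up. A row lasts 1/12 s, in which the tool goes at most 41.7 mm and 7.16 degrees, less where a joint would pass 70% of its speed; a pose out of reach is approached as far as the arm can. A call with a gripper value outside its range is refused whole. "jaw" is the opening, from 0 (shut) to 1 (fully open), set as the call begins (left out, the last holds). The fingers move at their own pace and stop on an object; "newtons" is the grip in N (left out, the last holds). Time passes only in rows, so rows that repeat a pose let the fingers close. It gives the time, the measured TCP pose, the force, the opening and the grip force at its end, in the units of the state.
- robot.get_obs(): the state, without advancing time (a new reading comes with each control period).
- robot.camera(name): name is "scene" or "top" or "wrist"; returns a dict with "img" (384x512x3 uint8, red, green, blue), "mtx" (3x3 intrinsics, pixels), "world_to_cam" (4x4, takes a point from world to camera coordinates). Camera axes: x right, y down, z forward; pixel columns grow to the right and rows downward; lengths in m; the calibration is good to about 2 mm. The wrist camera is an equidistant fisheye: a pixel r from the principal point sees the ray r / f radians off the axis. A picture is of the moment at which its call begins. There is no depth.
- robot.hand_in(): hands the job in; it is judged then, once.
Trained networks look in a picture, given as the dict that the camera call returned (one of the last four; its "shot" number tells which), for a name from the list of things; names that differ only in an ending like _2 or _b are one class to them, and where a whole thing is asked for, a point or a joint stands for the part that bears it (a point fixed in the world has none). Each returns a list of dicts, best first, with "p" (0 to 1); they miss things now and then, are a little off and sometimes report something else, mostly with a low value. They report only what shows in the picture. A call takes as long as a camera call.
- robot.search_frame(picture, thing): "xyz" ([x, y, z] in m, in world coordinates, good to about 4 mm: the middle of the surface that is visible of it).
- robot.tip_of(picture, thing): "xyz" ([x, y, z] in m, in world coordinates, good to about 4 mm: a listed point, or the origin of a listed thing).
The state is a dict: "time": time; "q": joint angles; "joint_velocities": joint speeds; "joint_torque": joint torques, N m; "position": TCP position; "tool_rot": TCP orientation; "ft_force": force on the tool from outside, world axes, zero at the start; "moment": the same for the moment, N m; "grip_width": finger opening in m; "grip_force": force on a finger pad.
Only numpy, scipy, OpenCV 4.12 (cv2) and the standard library are available. Lean on these libraries where they do the work, as an engineer would, in place of code of your own. Each camera call takes 0.05 s, during which the arm holds its last target. There are 200 camera calls.

## Task

Someone has left the screwdriver standing in the scanner wand's narrow socket: first move it, handle down as it is, to the steel tool cup, fully down on the free side beside the two files. Then pick the wand off its sloping rest, aim its nose down at the label on the flat carton and hold it steady to read it, and stand the wand nose down, fully home, in its socket. Set the wand in rather than dropping it, and do not disturb the other things on the bench.

Things in the scene. Friction and masses are not known exactly. Their poses are not given: they have to be found in the camera images.
- wand: Scanner wand, a loose white plastic rod with dark bands, 172 mm long, 28 mm in diameter, about 90 g, the last 32 mm tapering to a flat nose 18 mm across. Origin at the centre of the nose face, z axis from nose to tail; the scan line leaves the nose along -z. Centre of mass about z = 90 mm. It starts on the rest at 45 deg, nose low, tail high.
- rest: Sloping steel rest for the wand, fixed, base plate 140 x 70 x 8 mm, origin at the centre of its underside. The wand lies in its xz plane, rising at 45 deg towards +x, nose centre at (-68, 0, 30) mm, on a nose stop and two saddles 40 mm wide (34 to 58 and 130 to 154 mm from the nose; cheeks up to 1 mm below the wand's axis). From 60 to 128 mm the wand is free on both sides.
- holder: The wand's socket, an upright grey plastic tube fixed to the bench: outer diameter 48 mm, inner 40 mm, rim 78 mm above the bench, on a dark 86 mm square flange 6 mm thick. Origin at the centre of its underside.
- holder_floor (a point): Centre of the socket's inner floor, 8 mm above the bench; the socket is 70 mm deep above it.
- driver: Screwdriver, loose, about 110 g, 210 mm long: wooden handle 110 mm long and 28 mm in diameter (25 mm at its waist) with a flat end, then a round steel blade of 9 mm diameter and 100 mm length. Origin at the centre of the handle's flat end, z axis from handle to blade tip. It starts upright in the socket, handle down, blade up.
- cup: Open steel tool cup, loose, 700 g: outer diameter 88 mm, inner 80 mm, 98 mm high, inner floor at 6 mm. Origin at the centre of its underside. Two files, part of the cup, stand in it at x = -29 mm, y = +-13 mm of its frame, 11 mm thick, their tops 154 mm above the bench.
- cup_free (a point): Middle of the cup's free side, on its inner floor: 12 mm from the cup's axis along its +x, away from the files.
- flat_carton: The carton to read: the lower, wider of the two, 105 x 145 x 55 mm (x, y, height), cardboard, 1.6 kg. Origin at the centre of its underside.
- flat_carton_label (a point): Centre of the barcode on the white label (46 x 60 mm) on top of the flat carton, 55 mm above the bench, 12 mm from the carton's middle along its +y.
- tall_carton: Bystander: the taller, narrower carton, 85 x 95 x 120 mm, 1.6 kg, with a similar label on top that is not to be read. Origin under its centre.
- padlock: Bystander: brass padlock lying flat, body 34 x 44 x 20 mm, shackle 38 mm out along +x. Origin under the body's centre.
- tin: Bystander: aluminium tin, 50 mm diameter, 50 mm high. Origin under its centre.
- spray_can: Bystander: spray can, 50 mm diameter, 150 mm high. Origin under its centre.
- jar: Bystander: glass jar, 60 mm diameter, 75 mm high. Origin under its centre.
- lock_cylinder: Bystander: brass lock cylinder 60 x 30 x 33 mm, lying along its x. Origin under its centre.
- tape_roll: Bystander: tape roll lying flat, 72 mm diameter, 22 mm high. Origin under its centre.

How it is judged:
By the outcome, as a careful person would: the job done as asked, in the order asked, and still so for the second after the job is handed in, with the robot touching nothing.
It also fails if it takes over 72 s, if anything falls off the work surface, if the arm or the gripper's body presses on something with over 40 N, if the wrist force passes 120 N, or if a joint passes its speed limit or range.

## Working session

There is one attempt and no reset: what is moved stays moved. The work goes in short steps, Python scripts to look and compute and a tool call to move; the robot and the scene stay as the last step left them, time stands still between calls to the robot, and variables do not carry over. Pictures are saved under pics/ and viewed, at most 11 in all, crops included, and the job is handed in when it is done.

Besides the shell and the picture viewer there is one more tool, called in YAML: its name, and indented under it one key for each argument. move_arm: Moves the arm, as the interface text tells. Its arguments: {"type":"object","properties":{"series":{"type":"string"},"jaw":{"type":"number"},"newtons":{"type":"number"}},"required":["series"]}

```bash
ls; mkdir -p pics; python3 - <<'E'
from rig import robot
import cv2,numpy as np
o=robot.get_obs();print({k:np.round(v,3) for k,v in o.items()})
for n in ["scene","top"]:
    p=robot.camera(n);cv2.imwrite(f"pics/{n}0.png",cv2.resize(p["img"][:,:,::-1],(768,576)))
    for t in ["wand","rest","holder","holder_floor","driver","cup","cup_free","flat_carton","flat_carton_label","tall_carton","padlock","tin","spray_can","jar","lock_cylinder","tape_roll"]:
        for f in ("tip_of","search_frame"):
            r=getattr(robot,f)(p,t)
            print(n,t,f,[(np.round(x["xyz"],3).tolist(),round(x["p"],2)) for x in r[:2]])
E
```

```text
pics
{'time': np.float64(0.0), 'q': array([-1.448,  0.529,  1.434,  0.   ,  1.181, -0.179]), 'joint_velocities': array([-0.001,  0.   ,  0.001,  0.   , -0.001,  0.001]), 'joint_torque': array([-1.0000e-03, -4.4005e+01, -1.7659e+01,  6.3000e-02,  5.8000e-02,
       -0.0000e+00]), 'position': array([ 0.186, -0.596,  0.244]), 'tool_rot': array([ 0.989,  0.15 ,  0.   , -0.001]), 'ft_force': array([-0.102,  0.45 , -0.027]), 'moment': array([-0.024,  0.013,  0.044]), 'grip_force': np.float64(0.0), 'grip_width': np.float64(0.087)}
scene wand tip_of [([0.619, -0.404, 0.001], 0.7), ([0.419, -0.256, 0.026], 0.59)]
scene wand search_frame [([0.535, -0.269, 0.148], 0.54)]
scene rest tip_of [([0.487, -0.266, -0.0], 0.79), ([0.699, -0.005, 0.003], 0.48)]
scene rest search_frame [([0.533, -0.275, 0.004], 0.66)]
scene holder tip_of [([0.49, 0.022, -0.004], 0.66), ([0.49, -0.265, -0.0], 0.23)]
scene holder search_frame [([0.511, 0.008, 0.005], 0.63)]
scene holder_floor tip_of [([0.495, 0.019, 0.009], 0.68)]
scene holder_floor search_frame [([0.51, 0.007, 0.004], 0.98), ([0.452, -0.433, 0.027], 0.56)]
[... 2899 characters left out ...]
 tip_of [([0.511, -0.15, 0.0], 0.57)]
top padlock search_frame [([0.518, -0.154, 0.02], 0.5)]
top tin tip_of [([0.523, 0.153, -0.002], 0.75)]
top tin search_frame [([0.52, 0.148, 0.05], 0.65)]
top spray_can tip_of [([0.446, -0.434, 0.003], 0.69), ([0.7, -0.006, -0.003], 0.51)]
top spray_can search_frame [([0.687, -0.007, 0.151], 0.52)]
top jar tip_of [([0.5, 0.423, -0.001], 0.67), ([0.446, -0.434, -0.0], 0.52)]
top jar search_frame [([0.495, 0.411, 0.073], 0.7)]
top lock_cylinder tip_of [([0.446, -0.434, 0.003], 0.58)]
top lock_cylinder search_frame [([0.52, 0.148, 0.048], 0.22)]
top tape_roll tip_of [([0.615, -0.406, 0.004], 0.56)]
top tape_roll search_frame [([0.615, -0.404, 0.023], 0.56)]
```

View pics/scene0.png

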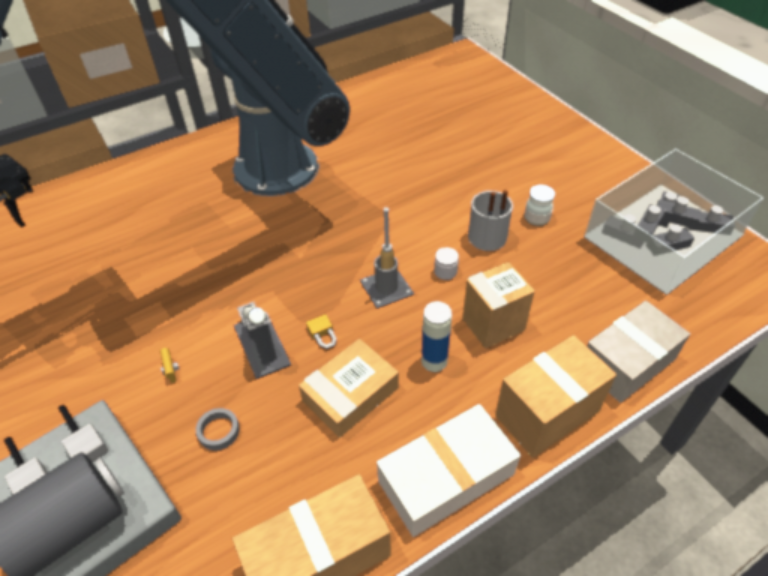

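View pics/top0.png

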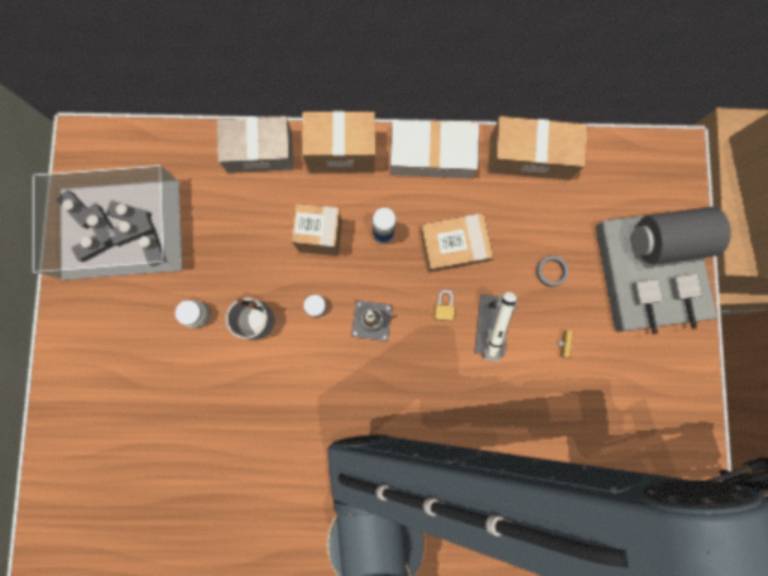

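The networks agree with the picture. The driver stands in the socket at about (0.494, 0.023). The cup is at (0.488, 0.291), with the files on its far side. The wand's nose points towards the robot. I'll move above the driver.

move_arm:
  series: "151 -168 -40 0 0 0;151 -168 -40 0 0 0;151 -168 -40 0 0 0;151 -168 -40 0 0 0;151 -168 -40 0 0 0;151 -168 -40 0 0 0;151 -168 -40 0 0 0"

```text
time: 3.88
position: [0.2813, -0.3868, 0.2855]
tool_rot: [0.988, 0.152, 0.0, -0.001]
ft_force: [-1.0, 0.6, -0.1]
grip_width: 0.0867
grip_force: 0.0
```

move_arm:
  series: "151 -168 -36 0 0 0;151 -168 -36 0 0 0;151 -168 -36 0 0 0;151 -168 -36 0 0 0;151 -168 -36 0 0 0;151 -168 -36 0 0 0;151 -168 -36 0 0 0"

```text
time: 4.47
position: [0.3755, -0.1837, 0.3214]
tool_rot: [0.988, 0.153, 0.001, 0.0]
ft_force: [0.1, -0.8, -0.4]
grip_width: 0.087
grip_force: 0.0
```

move_arm:
  series: "151 -168 0 0 0 17.25;151 -168 0 0 0 17.25;151 -168 0 0 0 17.25;151 -168 0 0 0 17.25;151 -168 0 0 0 17.25;151 -168 0 0 0 17.25;151 -168 0 0 0 17.25;151 -168 0 0 0 17.25"

```text
time: 5.13
position: [0.4695, 0.0192, 0.3202]
tool_rot: [1.0, 0.002, -0.0, 0.001]
ft_force: [0.4, -1.1, -0.1]
grip_width: 0.0872
grip_force: 0.0
```

```bash
cat > h.py <<'E'
from rig import robot
import cv2,numpy as np,json
from scipy.spatial.transform import Rotation as R
def obs():
    o=robot.get_obs()
    open('log.jsonl','a').write(json.dumps({k:np.asarray(o[k]).tolist() for k in('q','position','tool_rot')})+'\n')
    return o
def show(o=None):
    o=o or obs();print('t',round(float(o['time']),2),'pos',np.round(o['position'],4),'quat',np.round(o['tool_rot'],3),'q',np.round(o['q'],3),'F',np.round(o['ft_force'],1),'w',round(float(o['grip_width']),4),'g',round(float(o['grip_force']),1))
def delta(pos,Rt):
    """shift mm and rotvec deg in tool axes from present pose to target"""
    o=obs();R0=R.from_quat(o['tool_rot'])
    d=R0.inv().apply(np.asarray(pos)-o['position'])*1e3;a=np.degrees((R0.inv()*Rt).as_rotvec())
    print('delta mm',np.round(d,1),'|',round(np.linalg.norm(d),1),'deg',np.round(a,2),round(np.linalg.norm(a),1))
def find(p,things,fs=("tip_of","search_frame")):
    for t in things:
        for f in fs:
            print(t,f,[(np.round(x["xyz"],4).tolist(),round(x["p"],2)) for x in getattr(robot,f)(p,t)[:2]])
def proj(p,X,fish=False):
    X=np.atleast_2d(X);c=(p['world_to_cam']@np.c_[X,np.ones(len(X))].T).T[:,:3];K=p['mtx']
    if not fish:
        u=c@K.T;return u[:,:2]/u[:,2:]
    r=np.hypot(c[:,0],c[:,1]);th=np.arctan2(r,c[:,2]);s=th/np.maximum(r,1e-9)
    return np.c_[K[0,0]*c[:,0]*s+K[0,2],K[1,1]*c[:,1]*s+K[1,2]]
def ray(p,uv,fish=False):
    K=p['mtx'];x=(uv[0]-K[0,2])/K[0,0];y=(uv[1]-K[1,2])/K[1,1]
    if fish:
        r=np.hypot(x,y);d=np.array([np.sin(r)*x/max(r,1e-9),np.sin(r)*y/max(r,1e-9),np.cos(r)])
    else: d=np.array([x,y,1.]);d/=np.linalg.norm(d)
    M=np.linalg.inv(p['world_to_cam']);return M[:3,3],M[:3,:3]@d
def at_z(p,uv,z,fish=False):
    o,d=ray(p,uv,fish);return o+d*(z-o[2])/d[2]
E
python3 - <<'E'
from h import *
show()
a={}
for n in ["scene","top","wrist"]:
    p=robot.camera(n);a[n]=p
    find(p,["driver","holder","holder_floor"])
    f=n=="wrist"
    print(n,np.round(proj(p,[[.494,.023,.008],[.494,.023,.118],[.494,.023,.218]],f),1).tolist(), p['mtx'].round(1).tolist())
w=a['wrist']['img'];s=a['scene']['img']
M=np.linalg.inv(a['wrist']['world_to_cam']);print(M.round(3))
c=cv2.resize(s[110:210,210:310],(400,400),interpolation=cv2.INTER_CUBIC)
t=cv2.resize(a['top']['img'][160:260,190:290],(400,400),interpolation=cv2.INTER_CUBIC)
w=cv2.resize(w,(400,300))
im=np.zeros((600,800,3),np.uint8);im[:300,:400]=w;im[300:600,:400]=c[:300];im[:400,400:]=t
cv2.imwrite("pics/a1.png",im[:,:,::-1])
E
```

```text
t 5.13 pos [0.4695 0.0192 0.3202] quat [ 1.     0.002 -0.     0.001] q [-1.970e-01  2.220e-01  1.706e+00 -1.000e-03  1.213e+00  1.370e+00] F [ 0.4 -1.1 -0.1] w 0.0872 g 0.0
driver tip_of [([0.495, 0.0229, 0.0064], 0.58)]
driver search_frame [([0.4983, 0.02, 0.1127], 0.6)]
holder tip_of [([0.4954, 0.0202, -0.0029], 0.88), ([0.5227, 0.1492, 0.0028], 0.73)]
holder search_frame [([0.5096, 0.0067, 0.0037], 0.97)]
holder_floor tip_of []
holder_floor search_frame [([0.5129, 0.0049, 0.0055], 0.82)]
scene [[258.5, 189.8], [257.9, 164.9], [257.3, 139.1]] [[420.8, 0.0, 261.6], [0.0, 420.8, 194.5], [0.0, 0.0, 1.0]]
driver tip_of [([0.6738, -0.1776, 0.0016], 0.29)]
driver search_frame [([0.4807, -0.2577, 0.1111], 0.51), ([0.4862, 0.2941, 0.0396], 0.44)]
holder tip_of [([0.7012, -0.0079, 0.0], 0.62)]
holder search_frame []
holder_floor tip_of []
holder_floor search_frame []
top [[246.1, 213.3], [245.8, 210.9], [245.5, 208.3]] [[354.2, 0.0, 254.3], [0.0, 354.2, 190.4], [0.0, 0.0, 1.0]]
driver tip_of [([0.4969, 0.0207, 0.0096], 0.79)]
driver search_frame [([0.5011, 0.0217, 0.1253], 0.94), ([0.6545, -0.159, 0.0569], 0.31)]
holder tip_of [([0.4922, 0.0204, -0.0008], 0.8)]
holder search_frame [([0.5031, 0.0163, 0.0021], 0.83), ([0.4984, 0.0195, 0.1228], 0.38)]
holder_floor tip_of [([0.4993, 0.0199, 0.0078], 0.8)]
holder_floor search_frame [([0.5071, 0.0139, 0.0075], 0.83)]
wrist [[256.8, 133.6], [256.1, 145.7], [255.0, 165.9]] [[297.3, 0.0, 259.3], [0.0, 297.3, 186.6], [0.0, 0.0, 1.0]]
[[ 0.001 -0.953 -0.302  0.552]
 [-1.    -0.001 -0.001  0.02 ]
 [ 0.001  0.302 -0.953  0.46 ]
 [ 0.     0.     0.     1.   ]]
```

View pics/a1.png

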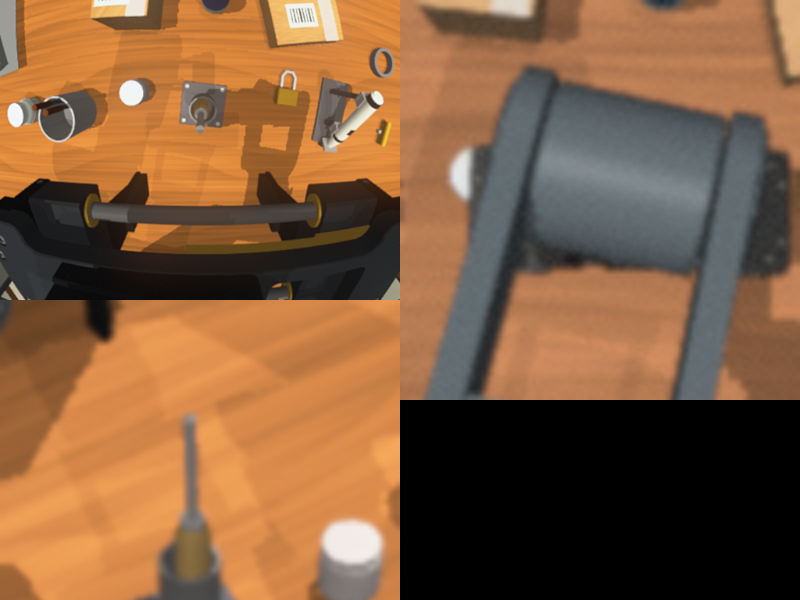

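The blade tip in the scene crop is at about (257.5, 138.8) px, against a prediction of (257.3, 139.1). The wrist view agrees, so the driver is upright at (0.495, 0.022). I'll descend and grip the blade.

move_arm:
  series: "25 -3 0 0 0 0;25 -3 35 0 0 0;25 -3 70 0 0 0;25 -3 105 0 0 0;25 -3 130 0 0 0;25 -3 138 0 0 0;25 -3 138 0 0 0"

```text
time: 6.77
position: [0.4922, 0.0224, 0.1807]
tool_rot: [1.0, 0.0, -0.003, -0.0]
ft_force: [0.5, -0.3, 0.9]
grip_width: 0.0868
grip_force: 0.0
```

move_arm:
  series: "0 0 0 0 0 0;0 0 0 0 0 0;0 0 0 0 0 0;0 0 0 0 0 0;0 0 0 0 0 0;0 0 0 0 0 0;0 0 0 0 0 0"
  jaw: 0
  newtons: 30

```text
time: 7.35
position: [0.4937, 0.0222, 0.183]
tool_rot: [1.0, 0.0, 0.0, 0.0]
ft_force: [0.2, -0.3, 0.3]
grip_width: 0.0485
grip_force: 0.0
```

move_arm:
  series: "0 0 0 0 0 0;0 0 0 0 0 0;0 0 0 0 0 0;0 0 0 0 0 0;0 0 0 0 0 0;0 0 0 0 0 0;0 0 0 0 0 0;0 0 0 0 0 0"

```text
time: 8.02
position: [0.4935, 0.0222, 0.1825]
tool_rot: [1.0, 0.0, -0.0, -0.0]
ft_force: [-0.3, 0.5, 0.3]
grip_width: 0.0084
grip_force: 30.0
```

move_arm:
  series: "0 0 0 0 0 0;0 0 0 0 0 0;0 0 -5 0 0 0;0 0 -12 0 0 0;0 0 -20 0 0 0;0 0 -20 0 0 0"

```text
time: 8.52
position: [0.4947, 0.022, 0.2044]
tool_rot: [1.0, 0.0, 0.002, 0.0]
ft_force: [0.3, -0.9, -1.0]
grip_width: 0.008
grip_force: 30.0
```

move_arm:
  series: "0 0 -30 0 0 0;0 0 -65 0 0 0;0 0 -100 0 0 0;0 0 -106 0 0 0;-8 -35 -106 0 0 0;-18 -75 -106 0 0 0;-18 -110 -106 0 0 0;-18 -130 -106 0 0 0"

```text
time: 9.18
position: [0.474, 0.1549, 0.3084]
tool_rot: [1.0, 0.001, -0.0, -0.001]
ft_force: [0.2, -0.9, -0.6]
grip_width: 0.0083
grip_force: 30.0
```

move_arm:
  series: "0 -35 0 0 0 0;0 -70 0 0 0 0;0 -105 0 0 0 0;0 -130 0 0 0 0;0 -141 0 0 0 0;0 -141 0 0 0 0;0 -141 0 0 0 0"

```text
time: 9.77
position: [0.4748, 0.2927, 0.308]
tool_rot: [1.0, 0.001, -0.001, 0.001]
ft_force: [0.8, 0.2, -0.8]
grip_width: 0.0078
grip_force: 30.0
```

```bash
python3 - <<'E'
from h import *
show()
p=robot.camera("scene");find(p,["cup","cup_free"],("tip_of",));find(p,["driver"]);s=p['img']
pw=robot.camera("wrist");find(pw,["cup","cup_free"],("tip_of",));find(pw,["driver"])
x,y,z=robot.get_obs()['position']
for n,q in(("scene",p),("wrist",pw)):
    print(n,proj(q,[[x,y,z+.036],[x,y,z-.064],[x,y,z-.174],[.488,.291,.098]],n=="wrist").round(1).tolist())
u,v=map(int,proj(p,[[x,y,z-.08]])[0])
c=cv2.resize(s[v-75:v+75,u-50:u+50],(400,600),interpolation=cv2.INTER_CUBIC)
w=cv2.resize(pw['img'],(400,300))
im=np.zeros((600,800,3),np.uint8);im[:,:400]=c;im[:300,400:]=w;print(u-50,v-75)
cv2.imwrite("pics/a2.png",im[:,:,::-1])
E
```

```text
t 9.77 pos [0.4748 0.2927 0.308 ] quat [ 1.     0.001 -0.001  0.001] q [ 3.530e-01  3.670e-01  1.523e+00 -1.000e-03  1.252e+00  1.922e+00] F [ 0.8  0.2 -0.8] w 0.0078 g 30.0
cup tip_of [([0.4901, 0.2918, 0.0036], 0.79), ([0.4926, 0.0212, -0.0018], 0.21)]
cup_free tip_of []
driver tip_of [([0.4742, 0.2919, 0.1331], 0.67)]
driver search_frame [([0.4828, 0.2873, 0.2036], 0.8), ([0.4516, -0.432, 0.027], 0.35)]
cup tip_of [([0.486, 0.2918, 0.0003], 0.56)]
cup_free tip_of [([0.4742, 0.2948, 0.0084], 0.86), ([0.4989, 0.4234, 0.0018], 0.47)]
driver tip_of [([0.4762, 0.2934, 0.1364], 0.95)]
driver search_frame [([0.4818, 0.2917, 0.2495], 0.55)]
scene [[335.4, 64.9], [331.3, 95.0], [327.3, 124.2], [328.1, 135.5]]
wrist [[258.1, 298.4], [258.5, 211.9], [258.6, 173.2], [260.1, 155.3]]
280 24
```

View pics/a2.png

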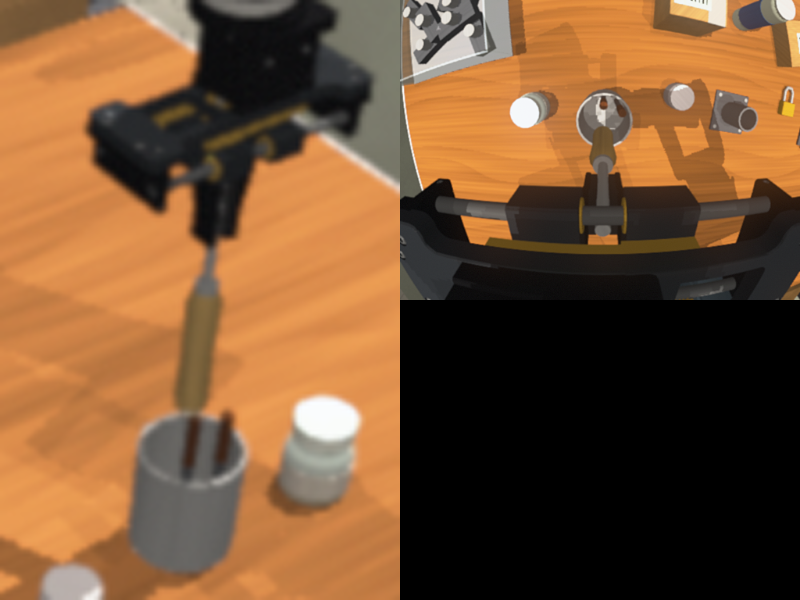

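The driver hangs plumb over the cup's free side. In the left crop its handle end is at about (190, 405) px above the cup mouth. The files are on the far side. I'll lower it.

move_arm:
  series: "1 -1 30 0 0 0;1 -1 60 0 0 0;1 -1 85 0 0 0;1 -1 105 0 0 0;1 -1 118 0 0 0;1 -1 121 0 0 0;1 -1 124 0 0 0;1 -1 124 0 0 0"

```text
time: 10.93
position: [0.4767, 0.2942, 0.1847]
tool_rot: [1.0, 0.0, 0.0, -0.0]
ft_force: [-0.1, -0.4, -1.0]
grip_width: 0.0086
grip_force: 30.0
```

move_arm:
  series: "0 0 1 0 0 0;0 0 2 0 0 0;0 0 3 0 0 0;0 0 3 0 0 0"

```text
time: 11.27
position: [0.4765, 0.2942, 0.182]
tool_rot: [1.0, 0.0, 0.0, -0.0]
ft_force: [-0.3, 0.6, -0.8]
grip_width: 0.0083
grip_force: 30.0
```

move_arm:
  series: "0 0 1 0 0 0;0 0 2 0 0 0;0 0 2 0 0 0"

```text
time: 11.52
position: [0.4768, 0.2943, 0.1805]
tool_rot: [1.0, 0.0, 0.001, -0.0]
ft_force: [-0.4, -0.5, 4.1]
grip_width: 0.0079
grip_force: 30.0
```

move_arm:
  series: "0 0 1 0 0 0;0 0 1 0 0 0;0 0 1 0 0 0"

```text
time: 11.77
position: [0.477, 0.2945, 0.1805]
tool_rot: [1.0, 0.0, 0.001, -0.0]
ft_force: [-1.6, -0.3, 9.6]
grip_width: 0.0085
grip_force: 30.0
```

move_arm:
  series: "0 0 -1 0 0 0;0 0 -1 0 0 0;0 0 -1 0 0 0;0 0 -1 0 0 0;0 0 -1 0 0 0;0 0 -1 0 0 0"
  jaw: 0.45

```text
time: 12.27
position: [0.4762, 0.2941, 0.1792]
tool_rot: [1.0, 0.0, -0.0, 0.0]
ft_force: [-0.4, -0.3, 0.0]
grip_width: 0.0366
grip_force: 0.0
```

move_arm:
  series: "0 0 -15 0 0 0;0 0 -45 0 0 0;0 0 -80 0 0 0;0 0 -110 0 0 0;0 0 -120 0 0 0;0 0 -120 0 0 0"
  jaw: 1

```text
time: 12.77
position: [0.478, 0.2949, 0.3026]
tool_rot: [1.0, 0.0, 0.003, -0.001]
ft_force: [0.6, -0.9, -0.1]
grip_width: 0.0714
grip_force: 0.0
```

```bash
python3 - <<'E'
from h import *
show()
p=robot.camera("scene");find(p,["driver"]);find(p,["cup"],("tip_of",))
print(proj(p,[[.477,.294,.216],[.477,.294,.006]]).round(1).tolist())
u,v=map(int,proj(p,[[.48,.29,.1]])[0])
c=cv2.resize(p['img'][v-60:v+40,u-50:u+50],(400,400),interpolation=cv2.INTER_CUBIC);print(u-50,v-60)
pw=robot.camera("wrist");find(pw,["driver"],("tip_of",))
im=np.zeros((400,800,3),np.uint8);im[:,:400]=c;im[:300,400:]=cv2.resize(pw['img'],(400,300))
cv2.imwrite("pics/a3.png",im[:,:,::-1])
# kinematics fit: planar shoulder model
L=[json.loads(l) for l in open('log.jsonl')]
for l in L: print(np.round(l['q'],3).tolist(),np.round(l['position'],4).tolist())
E
```

```text
t 12.77 pos [0.478  0.2949 0.3026] quat [ 1.     0.     0.003 -0.001] q [0.354 0.375 1.527 0.    1.232 1.924] F [ 0.6 -0.9 -0.1] w 0.0714 g 0.0
driver tip_of [([0.4786, 0.2957, 0.0054], 0.71)]
driver search_frame [([0.4835, 0.2919, 0.1194], 0.67), ([0.4515, -0.4351, 0.0274], 0.57)]
cup tip_of [([0.4876, 0.2891, 0.0015], 0.77), ([0.5221, 0.1505, -0.0007], 0.39)]
[[330.9, 103.1], [323.8, 154.1]]
276 73
driver tip_of [([0.4788, 0.2933, 0.008], 0.89)]
[-0.197, 0.222, 1.706, -0.001, 1.213, 1.37] [0.4695, 0.0192, 0.3202]
[0.353, 0.367, 1.523, -0.001, 1.252, 1.922] [0.4748, 0.2927, 0.308]
[0.354, 0.375, 1.527, 0.0, 1.232, 1.924] [0.478, 0.2949, 0.3026]
```

View pics/a3.png

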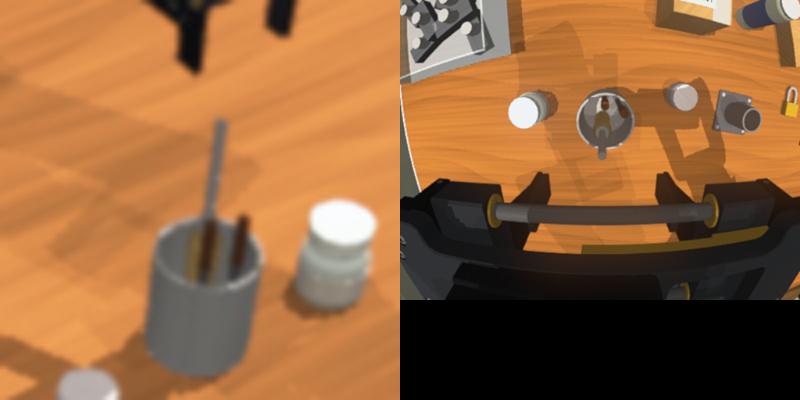

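The driver stands upright on the free side of the cup. Its tip is at (331, 103) px in the full scene image, as predicted. Next I'll move to a tilted hover above the wand.

move_arm:
  series: "-9 277 0 0 0 0;-9 277 0 0 0 0;-9 277 0 0 0 0;-9 277 0 0 0 0;-9 277 0 0 0 0;-9 277 0 0 0 0;-9 277 0 0 0 0;-9 277 0 0 0 0"
  jaw: 1

```text
time: 13.73
position: [0.4674, 0.0126, 0.2986]
tool_rot: [1.0, -0.003, -0.001, 0.001]
ft_force: [0.2, 0.2, -0.0]
grip_width: 0.0869
grip_force: 0.0
```

move_arm:
  series: "-9 277 0 -0.7 10 7.8;-9 277 0 -0.7 10 7.8;-9 277 0 -0.7 10 7.8;-9 277 0 -0.7 10 7.8;-9 277 0 -0.7 10 7.8;-9 277 0 -0.7 10 7.8;-9 277 0 -0.7 10 7.8;-9 277 0 -0.7 10 7.8"

```text
time: 14.4
position: [0.4594, -0.2653, 0.2989]
tool_rot: [0.994, -0.07, 0.088, 0.007]
ft_force: [0.5, -0.2, -0.4]
grip_width: 0.0871
grip_force: 0.0
```

```bash
python3 - <<'E'
from h import *
show()
p=robot.camera("wrist")
find(p,["wand","rest"]);find(p,["flat_carton_label","holder_floor"],("tip_of",))
t=robot.camera("top");find(t,["wand","rest","flat_carton"],("tip_of",));s=robot.camera("scene");find(s,["wand","rest"],("tip_of",))
n=np.array([.420,-.255,.030]);y=np.radians(-7.5);a=np.array([np.cos(y),np.sin(y),1])/2**.5
uv=proj(p,[n+a*k for k in(0,.086,.172)],True);print(uv.round(1).tolist())
im=p['img'].copy()
cv2.imwrite("pics/raw_wrist.png",im[:,:,::-1])
c0=(uv.mean(0)-60).astype(int);c0=np.clip(c0,0,[392,264]);print(c0)
cv2.imwrite("pics/a4.png",cv2.resize(im[c0[1]:c0[1]+120,c0[0]:c0[0]+120],(600,600),interpolation=cv2.INTER_CUBIC)[:,:,::-1])
E
```

```text
t 14.4 pos [ 0.4594 -0.2653  0.2989] quat [ 0.994 -0.07   0.088  0.007] q [-0.792  0.274  1.712  0.123  1.017  0.863] F [ 0.5 -0.2 -0.4] w 0.0871 g 0.0
wand tip_of [([0.4182, -0.2556, 0.0341], 0.89), ([0.4481, -0.4305, -0.0017], 0.67)]
wand search_frame [([0.4972, -0.263, 0.1262], 0.85), ([0.493, 0.0034, 0.0099], 0.55)]
rest tip_of [([0.6754, -0.1712, 0.0009], 0.72), ([0.4852, -0.2657, -0.0004], 0.62)]
rest search_frame [([0.4761, -0.2721, 0.0035], 0.58)]
flat_carton_label tip_of [([0.6722, -0.1599, 0.0512], 0.94), ([0.6755, -0.1736, 0.0009], 0.23)]
holder_floor tip_of [([0.4935, 0.0164, 0.0082], 0.93), ([0.6718, -0.1596, 0.053], 0.69)]
wand tip_of []
rest tip_of [([0.4866, -0.2602, 0.0008], 0.7)]
flat_carton tip_of [([0.6739, -0.1775, -0.0007], 0.86), ([0.6929, 0.1448, -0.0007], 0.45)]
wand tip_of [([0.4204, -0.2556, 0.028], 0.6)]
rest tip_of [([0.4856, -0.2622, -0.0019], 0.65), ([0.4804, 0.2937, 0.0049], 0.59)]
[[255.8, 216.2], [254.8, 178.8], [253.4, 124.8]]
[194 113]
```

View pics/a4.png

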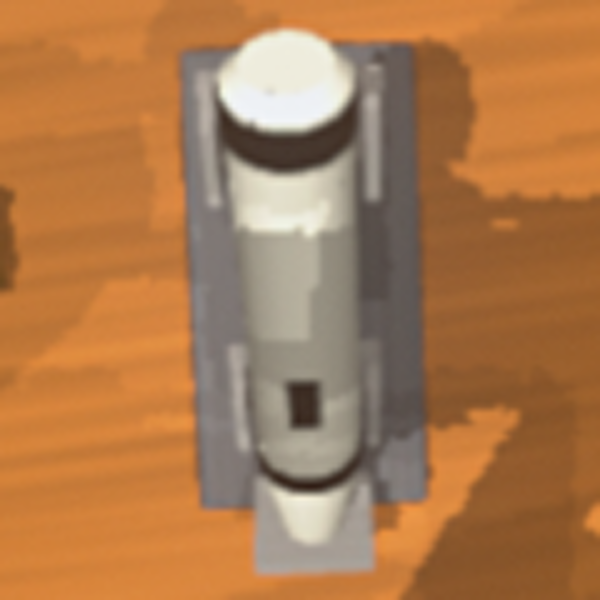

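```bash
cat >> h.py <<'E'
E_=R.from_euler
def fk(q,P):
    L1,L2,h,Lt,dy,c6=P
    A=E_('z',q[0])*E_('y',q[1]);B=A*E_('y',q[2]);W=B*E_('z',q[3])*E_('y',q[4])
    T=W*E_('z',q[5]+c6)
    p=np.array([0,0,h])+A.apply([0,dy,L1])+B.apply([0,0,L2])+W.apply([0,0,Lt])
    return p,T
def toolR(psi,t):
    """tool z tilted t deg from down towards azimuth psi, tool y horizontal"""
    t=np.radians(t);return E_('z',psi,degrees=True)*R.from_matrix(np.array([[np.cos(t),0,np.sin(t)],[0,-1,0],[np.sin(t),0,-np.cos(t)]]).T)
E
python3 - <<'E'
from h import *
from scipy.optimize import least_squares
L=[json.loads(l) for l in open('log.jsonl')]
L.append(dict(q=[-1.448,.528,1.4335,0,1.181,-.1785],position=[.186,-.5965,.2445],tool_rot=[.9888,.15,0,0]))
def f(P):
    r=[]
    for l in L:
        p,T=fk(l['q'],P);r+=list((p-l['position'])*1e3)+list((T.inv()*R.from_quat(l['tool_rot'])).as_rotvec()*100)
    return r
for c in(0,np.pi/2,np.pi,-np.pi/2):
    s=least_squares(f,[.57,.354,.18,.29,.11,c]);print(s.x.round(4),s.cost.round(1))
    if c==0 or s.cost<best.cost: best=s
print(np.round(f(best.x),1).reshape(-1,6));np.save('P.npy',best.x)
n=np.array([.420,-.255,.030]);y=np.radians(-6.5);a=np.array([np.cos(y),np.sin(y),1])/2**.5
Rt=toolR(-6.5,10);z=Rt.as_matrix()[:,2];g=n+.105*a;print(g,z)
delta(g-.003*z,Rt)
E
```

```text
[0.58   0.3526 0.1227 0.2448 0.1119 1.5708] 29.5
[0.58   0.3526 0.1227 0.2448 0.1119 1.5708] 29.5
[0.58   0.3526 0.1227 0.2448 0.1119 1.5708] 29.5
[ 0.58    0.3526  0.1227  0.2448  0.1119 -4.7124] 29.5
[[ 1.7  0.6 -0.   0.   0.  -0. ]
 [-4.2 -0.5  0.4  0.   0.  -0. ]
 [-3.2 -0.2  0.4  0.  -0.  -0. ]
 [-0.4 -4.  -0.9  0.   0.  -0. ]
 [ 0.7 -3.1  0.2 -0.1 -0.   0. ]]
[ 0.49376895 -0.26340491  0.10424621] [ 0.17253194 -0.01965753 -0.98480775]
delta mm [  0.6  -1.  195.6] | 195.6 deg [ 0.24 -0.02 -1.23] 1.3
```

```bash
cat > ik.py <<'E'
from h import *
from scipy.optimize import least_squares
P=np.load('P.npy')
lo=np.array([-3.08,-.75,.22,-1.43,0,-2.85])+.05;hi=np.array([3.08,2.2,2.44,4.57,2.65,2.85])-.05
def ik(pos,Rt,q0):
    def f(q):
        p,T=fk(q,P);return np.r_[(p-pos)*10,(T.inv()*Rt).as_rotvec()]
    s=least_squares(f,np.clip(q0,lo+1e-3,hi-1e-3),bounds=(lo,hi),xtol=1e-10);return s.x,s.cost
E
python3 - <<'E'
from ik import *
g0=np.array([.494,-.263,.104])
qc=robot.get_obs()['q']
qg,c=ik(g0,toolR(-6.5,10),qc);print('grasp',qg.round(2),c)
for name,g in(('lift',[.49,-.26,.26]),('scan',[.673,-.163,.225]),('hold_hi',[.495,.02,.20]),('hold',[.495,.02,.113])):
  print(name)
  for phi in range(-180,180,30):
    Rt=toolR(phi,55);best=None
    for q4 in(-1.2,0,1.5,3,4):
      for q6 in(-2,0,2):
        q=qg.copy();q[3]=q4;q[5]=q6;q[0]=np.arctan2(g[1],g[0])-.2
        s,c=ik(np.array(g)-.003*Rt.as_matrix()[:,2],Rt,q)
        if c<1e-4 and (best is None or abs(s-qg).max()<abs(best-qg).max()):best=s
    if best is not None: print(phi,best.round(2))
E
```

```text
grasp [-0.74  0.53  1.95  0.2   0.53  0.78] 1.002108146494785e-30
lift
-180 [-0.51  0.78  1.19 -0.46  2.03 -2.1 ]
-150 [-0.4   0.68  1.39 -0.72  1.73 -2.36]
-120 [-0.33  0.56  1.66 -0.97  1.35 -2.5 ]
-90 [-0.34  0.41  1.95 -1.31  0.92 -2.54]
-60 [-0.5   0.29  2.19  4.28  0.49 -2.33]
-30 [-0.79  0.22  2.3   2.53  0.38 -1.15]
0 [-1.03  0.27  2.21  1.55  0.78 -0.73]
30 [-1.09  0.4   1.99  1.1   1.17 -0.73]
60 [-1.04  0.54  1.7   0.8   1.53 -0.82]
90 [-0.92  0.67  1.43  0.54  1.85 -1.  ]
120 [-0.79  0.77  1.21  0.25  2.1  -1.29]
150 [-0.65  0.81  1.12 -0.12  2.17 -1.71]
scan
-180 [-0.31  1.16  0.38 -0.43  2.5  -2.1 ]
-150 [-0.2   1.02  0.71 -0.69  2.11 -2.44]
-120 [-0.13  0.86  1.1  -0.86  1.65 -2.6 ]
-90 [-0.11  0.7   1.47 -1.09  1.16 -2.68]
-30 [-0.35  0.47  1.98  3.65  0.3  -1.96]
0 [-0.56  0.47  1.99  1.95  0.49 -0.77]
30 [-0.69  0.55  1.81  1.31  0.92 -0.59]
60 [-0.7   0.69  1.5   0.97  1.36 -0.61]
90 [-0.64  0.85  1.13  0.74  1.8  -0.72]
120 [-0.55  1.01  0.74  0.52  2.22 -0.94]
150 [-0.43  1.15  0.4   0.14  2.55 -1.4 ]
hold_hi
-180 [-0.13  0.76  1.42 -0.12  1.92 -1.69]
-150 [ 0.01  0.74  1.47 -0.42  1.8  -1.98]
-120 [ 0.14  0.66  1.65 -0.7   1.56 -2.19]
-90 [ 0.22  0.56  1.9  -1.01  1.23 -2.29]
60 [-0.64  0.42  2.22  1.15  1.1  -1.01]
90 [-0.57  0.54  1.94  0.78  1.39 -1.01]
120 [-0.44  0.65  1.68  0.49  1.66 -1.14]
150 [-0.29  0.73  1.49  0.2   1.86 -1.38]
hold
-180 [-0.13  0.86  1.49 -0.11  1.75 -1.67]
-150 [ 0.01  0.84  1.55 -0.41  1.64 -1.91]
-120 [ 0.14  0.78  1.72 -0.71  1.41 -2.07]
-90 [ 0.22  0.69  1.98 -1.09  1.13 -2.09]
60 [-0.64  0.61  2.31  1.3   1.   -1.31]
90 [-0.57  0.68  2.02  0.82  1.23 -1.18]
120 [-0.44  0.76  1.76  0.49  1.5  -1.23]
150 [-0.29  0.83  1.57  0.19  1.69 -1.41]
```

move_arm:
  series: "1 -1 35 0 0 -1.2;1 -1 70 0 0 -1.2;1 -1 105 0 0 -1.2;1 -1 140 0 0 -1.2;1 -1 170 0 0 -1.2;1 -1 188 0 0 -1.2;1 -1 196 0 0 -1.2;1 -1 196 0 0 -1.2"

```text
time: 15.77
position: [0.4931, -0.2631, 0.1049]
tool_rot: [0.995, -0.057, 0.086, 0.006]
ft_force: [-0.8, 0.6, 0.3]
grip_width: 0.087
grip_force: 0.0
```

move_arm:
  series: "0 0 0 0 0 0;0 0 0 0 0 0;0 0 0 0 0 0;0 0 0 0 0 0;0 0 0 0 0 0;0 0 0 0 0 0;0 0 0 0 0 0;0 0 0 0 0 0"
  jaw: 0.36
  newtons: 35

```text
time: 16.43
position: [0.4936, -0.2637, 0.1069]
tool_rot: [0.995, -0.057, 0.087, 0.007]
ft_force: [-0.0, -0.1, -0.1]
grip_width: 0.0416
grip_force: 0.0
```

```bash
python3 - <<'E'
from h import *
show()
p=robot.camera("wrist");find(p,["wand"]);o=robot.get_obs();T=R.from_quat(o['tool_rot']);g=o['position']+T.apply([0,0,.003])
n=np.array([.420,-.255,.030]);y=np.radians(-6.5);a=np.array([np.cos(y),np.sin(y),1])/2**.5
print(proj(p,[n,n+.06*a,n+.105*a,n+.172*a,g],True).round(1).tolist(), ((g-n)@a).round(4), (g-n-((g-n)@a)*a).round(4))
im=p['img'][100:340,140:370]
cv2.imwrite("pics/a5.png",cv2.resize(im,None,fx=2.5,fy=2.5,interpolation=cv2.INTER_CUBIC)[:,:,::-1])
E
```

```text
t 16.43 pos [ 0.4936 -0.2637  0.1069] quat [ 0.995 -0.057  0.087  0.007] q [-0.742  0.604  1.831  0.184  0.569  0.795] F [-0.  -0.1 -0.1] w 0.0416 g 0.0
wand tip_of [([0.4942, 0.0189, 0.0098], 0.69), ([0.4198, -0.2547, 0.034], 0.61)]
wand search_frame [([0.5267, -0.2636, 0.1512], 0.95), ([0.4583, -0.4261, 0.0232], 0.24)]
[[259.1, 303.5], [259.3, 281.2], [259.5, 254.4], [260.0, 177.1], [260.0, 253.5]] 0.1049 [ 0.0004 -0.0003 -0.0004]
```

View pics/a5.png

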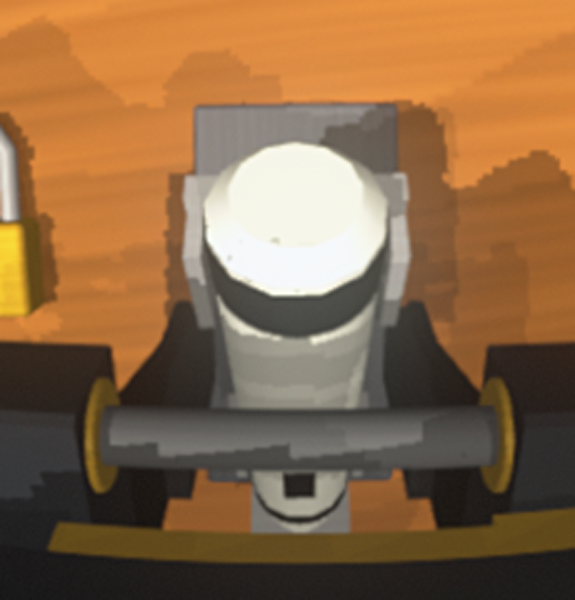

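The wand is centred between the fingers, with its tail at about (297, 205) px in the crop. I'll close and lift slightly.

move_arm:
  series: "0 0 0 0 0 0;0 0 0 0 0 0;0 0 0 0 0 0;0 0 0 0 0 0;0 0 0 0 0 0;0 0 0 0 0 0"
  jaw: 0
  newtons: 35

```text
time: 17.08
position: [0.4936, -0.2636, 0.1067]
tool_rot: [0.995, -0.057, 0.087, 0.007]
ft_force: [0.6, 0.1, -0.4]
grip_width: 0.0267
grip_force: 35.0
```

```bash
python3 - <<'E'
from ik import *
from scipy.spatial.transform import Slerp
show()
o=robot.get_obs();T0=R.from_quat(o['tool_rot']);p0=o['position']
y=np.radians(-6.5);a0=np.array([np.cos(y),np.sin(y),1])/2**.5
at=T0.inv().apply(a0);print('wand axis in tool',at.round(3),'from tool z deg',np.degrees(np.arccos(at[2])))
# target orientation: wand axis up, tool azimuth phi
def Rv(phi):
    # rotate so that at->z, tool z azimuth phi
    q,_=R.align_vectors([[0,0,1]],[at]);z=q.apply([0,0,1]);return E_('z',phi-np.degrees(np.arctan2(z[1],z[0])),degrees=True)*q
for phi in(60,90):
    Rt=Rv(phi);rv=(T0.inv()*Rt).as_rotvec();print(phi,'turn tool deg',np.degrees(rv).round(1),np.degrees(np.linalg.norm(rv)).round(1),(T0*R.from_rotvec(rv*0)).as_quat().round(2))
    q=o['q'];pl=p0+[0,0,.15]
    for f in np.linspace(0,1,7):
        Rf=T0*R.from_rotvec(rv*f);q,c=ik(pl+f*np.array([.1,.06,0.03]),Rf,q);ax=Rf.apply(at);print(f.round(2),q.round(2),'%.0e'%c,'wand',ax.round(2))
E
```

```text
t 17.08 pos [ 0.4936 -0.2636  0.1067] quat [ 0.995 -0.057  0.087  0.007] q [-0.742  0.605  1.831  0.184  0.569  0.795] F [ 0.6  0.1 -0.4] w 0.0267 g 35.0
wand axis in tool [ 0.819  0.002 -0.573] from tool z deg 124.99104852768525
60 turn tool deg [ 36.8  39.9 -57.5] 79.0 [ 0.99 -0.06  0.09  0.01]
0.0 [-0.74  0.35  1.72  0.12  0.93  0.88] 3e-26 wand [ 0.7  -0.08  0.71]
0.17 [-0.77  0.35  1.73  0.33  0.93  0.55] 3e-22 wand [ 0.62 -0.01  0.79]
0.33 [-0.81  0.36  1.73  0.51  0.98  0.24] 3e-22 wand [0.51 0.05 0.86]
0.5 [-0.83  0.4   1.71  0.67  1.08 -0.03] 2e-21 wand [0.39 0.08 0.92]
0.67 [-0.85  0.44  1.68  0.77  1.2  -0.26] 3e-21 wand [0.26 0.08 0.96]
0.83 [-0.85  0.5   1.63  0.85  1.34 -0.46] 3e-23 wand [0.13 0.05 0.99]
1.0 [-0.83  0.57  1.56  0.9   1.48 -0.62] 7e-24 wand [-0.  0.  1.]
90 turn tool deg [ 53.1  33.9 -83.2] 104.3 [ 0.99 -0.06  0.09  0.01]
0.0 [-0.74  0.35  1.72  0.12  0.93  0.88] 3e-26 wand [ 0.7  -0.08  0.71]
0.17 [-0.78  0.37  1.7   0.34  1.    0.47] 5e-30 wand [0.63 0.02 0.78]
0.33 [-0.82  0.41  1.66  0.5   1.13  0.12] 5e-30 wand [0.52 0.1  0.85]
0.5 [-0.83  0.47  1.59  0.59  1.3  -0.16] 2e-21 wand [0.39 0.13 0.91]
0.67 [-0.82  0.54  1.49  0.65  1.49 -0.4 ] 7e-23 wand [0.26 0.13 0.96]
0.83 [-0.8   0.63  1.38  0.67  1.68 -0.6 ] 2e-23 wand [0.12 0.08 0.99]
1.0 [-0.75  0.72  1.23  0.68  1.88 -0.78] 1e-21 wand [-0.  0.  1.]
```

move_arm:
  series: "1 0 -5 0 0 0;3 0 -15 0 0 0;6 0 -35 0 0 0;12 0 -68 0 0 0;18 0 -100 0 0 0;24 0 -133 0 0 0;28 0 -158 0 0 0;28 0 -158 0 0 0"

```text
time: 17.75
position: [0.4965, -0.2652, 0.2743]
tool_rot: [0.994, -0.057, 0.092, 0.011]
ft_force: [0.2, 0.1, 0.1]
grip_width: 0.0268
grip_force: 35.0
```

move_arm:
  series: "0 0 0 3.3 2.1 -5.2;0 0 0 6.6 4.2 -10.4;0 0 0 9.9 6.4 -15.6;0 0 0 13.3 8.5 -20.8;0 0 0 16.6 10.6 -26;0 0 0 19.9 12.7 -31.2;0 0 0 23.2 14.8 -36.4;0 0 0 26.5 17 -41.6"

```text
time: 18.42
position: [0.493, -0.2629, 0.267]
tool_rot: [0.901, 0.32, 0.232, -0.178]
ft_force: [0.1, -0.1, -1.3]
grip_width: 0.0268
grip_force: 35.0
```

move_arm:
  series: "0 0 0 3.3 2.1 -5.2;0 0 0 6.6 4.2 -10.4;0 0 0 9.9 6.4 -15.6;0 0 0 13.3 8.5 -20.8;0 0 0 16.6 10.6 -26;0 0 0 19.9 12.7 -31.2;0 0 0 23.2 14.8 -36.4;0 0 0 26.5 17 -41.6"

```text
time: 19.08
position: [0.4933, -0.2634, 0.2664]
tool_rot: [0.625, 0.629, 0.328, -0.326]
ft_force: [0.6, -0.7, -1.1]
grip_width: 0.0273
grip_force: 35.0
```

```bash
python3 - <<'E'
from ik import *
show()
s=robot.camera("scene");w=robot.camera("wrist");t=robot.camera("top")
for p in(s,w,t): find(p,["wand"])
find(t,["flat_carton_label"],("tip_of",))
o=robot.get_obs();T=R.from_quat(o['tool_rot']);g=o['position']+T.apply([0,0,.003]);a=T.apply([.819,.002,-.573]);print('axis',a.round(3))
n=g-.105*a;tl=n+.172*a;print('nose',n.round(4))
print(proj(s,[n,tl]).round(1).tolist(),proj(t,[n,tl]).round(1).tolist())
u,v=map(int,proj(s,[(n+tl)/2])[0])
c=cv2.resize(s['img'][v-50:v+50,u-50:u+50],(400,400),interpolation=cv2.INTER_CUBIC);print(u-50,v-50)
u,v=map(int,proj(t,[(n+tl)/2])[0])
c2=cv2.resize(t['img'][v-50:v+50,u-50:u+50],(400,400),interpolation=cv2.INTER_CUBIC);print(u-50,v-50)
cv2.imwrite("pics/a6.png",np.hstack([c,c2])[:,:,::-1])
E
```

```text
t 19.08 pos [ 0.4933 -0.2634  0.2664] quat [ 0.625  0.629  0.328 -0.326] q [-0.947  0.737  1.311  0.532  1.906 -0.996] F [ 0.6 -0.7 -1.1] w 0.0273 g 35.0
wand tip_of [([0.4937, -0.2651, 0.1567], 0.85), ([0.4911, 0.2865, 0.0001], 0.41)]
wand search_frame [([0.5039, -0.2628, 0.2833], 0.97)]
wand tip_of [([0.4965, -0.2607, 0.156], 0.8)]
wand search_frame [([0.4962, -0.271, 0.3253], 0.77), ([0.4934, 0.2559, 0.0648], 0.46)]
wand tip_of [([0.4963, -0.2608, 0.1575], 0.63)]
wand search_frame [([0.4917, -0.2547, 0.3127], 0.78)]
flat_carton_label tip_of [([0.6746, -0.1634, 0.0537], 0.72)]
axis [-0.003  0.001  1.   ]
nose [ 0.4938 -0.2607  0.1611]
[[165.9, 195.4], [152.3, 146.6]] [[337.9, 211.6], [354.3, 206.8]]
109 122
295 159
```

View pics/a6.png

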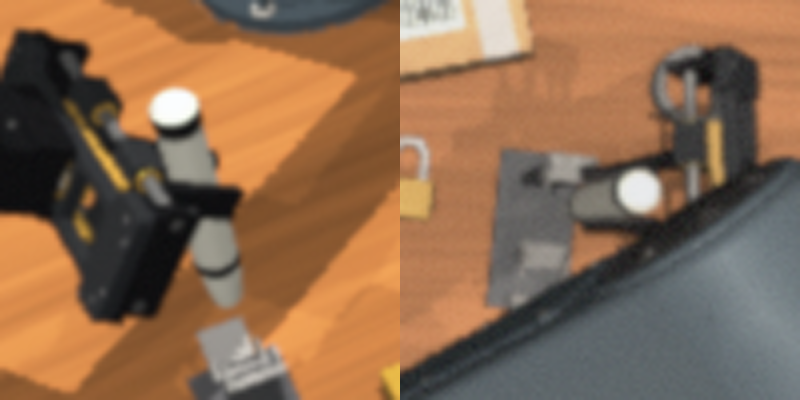

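The wand is upright. In the full scene image its nose is at (166, 198) px and its tail at (152.5, 148.7) px. Both are about 2 px below the prediction, so the grasp sits about 109 mm from the nose. Next is the scan pose.

```bash
python3 - <<'E'
from ik import *
o=robot.get_obs();T=R.from_quat(o['tool_rot']);n=np.array([.4945,-.2615,.157]);m=np.array([.6735,-.163,.115])
delta(o['position']+m-n,T)
q=o['q']
for f in(.5,1): q,c=ik(o['position']+f*(m-n),T,q);print(q.round(2),c)
E
```

```text
delta mm [ 21.6 178.8 105.3] | 208.6 deg [0. 0. 0.] 0.0
[-0.78  0.74  1.31  0.65  1.82 -0.86] 1.0819874427567491e-30
[-0.64  0.84  1.14  0.74  1.79 -0.73] 2.149120361186134e-25
```

move_arm:
  series: "4 34 20 0 0 0;8 68 40 0 0 0;12 102 60 0 0 0;16 136 80 0 0 0;20 165 97 0 0 0;22 176 104 0 0 0;22 179 105 0 0 0;22 179 105 0 0 0"

```text
time: 20.25
position: [0.6727, -0.1638, 0.2255]
tool_rot: [0.626, 0.628, 0.327, -0.326]
ft_force: [-0.1, -1.3, -1.5]
grip_width: 0.0268
grip_force: 35.0
```

```bash
python3 - <<'E'
from ik import *
show()
s=robot.camera("scene");find(s,["wand"],("tip_of",));find(s,["flat_carton_label"],("tip_of",))
w=robot.camera("wrist");find(w,["wand","flat_carton_label","flat_carton"],("tip_of",))
t=robot.camera("top");find(t,["wand","flat_carton_label"],("tip_of",))
T=R.from_quat(robot.get_obs()['tool_rot']);print('axis',T.apply([.819,.002,-.573]).round(4))
u,v=map(int,proj(s,[[.673,-.163,.1]])[0])
c=cv2.resize(s['img'][v-50:v+50,u-50:u+50],(400,400),interpolation=cv2.INTER_CUBIC);print(u-50,v-50)
print(proj(s,[[.6735,-.163,.115],[.6735,-.163,.055]]))
cv2.imwrite("pics/a7.png",np.hstack([c,cv2.resize(w['img'],(400,300)).__class__((400,400,3),np.uint8)*0+cv2.copyMakeBorder(cv2.resize(w['img'],(400,300)),0,100,0,0,0)])[:,:,::-1])
E
```

```text
t 20.25 pos [ 0.6727 -0.1638  0.2255] quat [ 0.626  0.628  0.327 -0.326] q [-0.675  0.888  1.082  0.722  1.822 -0.737] F [-0.1 -1.3 -1.5] w 0.0268 g 35.0
wand tip_of [([0.6757, -0.1643, 0.1145], 0.66)]
flat_carton_label tip_of [([0.6719, -0.1646, 0.0525], 0.59)]
wand tip_of [([0.6736, -0.1645, 0.1204], 0.58), ([0.518, 0.1475, 0.0008], 0.55)]
flat_carton_label tip_of [([0.6746, -0.1613, 0.0537], 0.71)]
flat_carton tip_of []
wand tip_of [([0.6746, -0.1633, 0.1187], 0.74)]
flat_carton_label tip_of [([0.6725, -0.1621, 0.0547], 0.79)]
axis [-2.500e-03  3.000e-04  9.995e-01]
184 189
[[233.76643394 236.15778873]
 [235.14148932 249.26850801]]
```

View pics/a7.png

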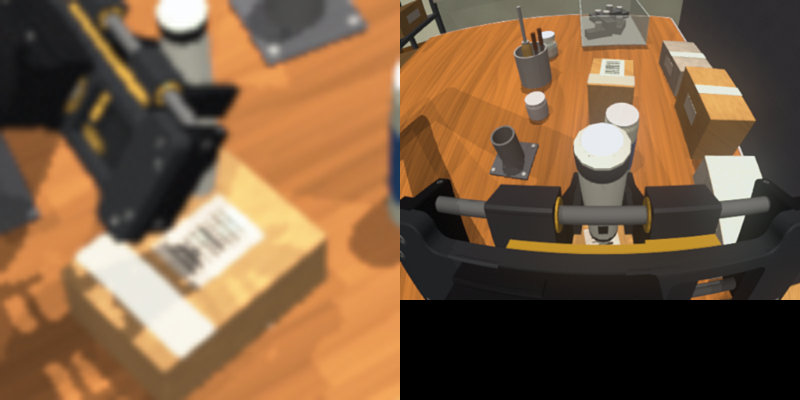

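Aim is within about 2 mm of the barcode and about 62 mm above it. I'll hold steady there, then hold again somewhat nearer.

move_arm:
  series: "0 0 0 0 0 0;0 0 0 0 0 0;0 0 0 0 0 0;0 0 0 0 0 0;0 0 0 0 0 0;0 0 0 0 0 0;0 0 0 0 0 0;0 0 0 0 0 0"

```text
time: 21.42
position: [0.6729, -0.1643, 0.2257]
tool_rot: [0.626, 0.628, 0.328, -0.325]
ft_force: [0.0, 0.2, -2.1]
grip_width: 0.0268
grip_force: 35.0
```

move_arm:
  series: "0 0 0 0 0 0;0 0 0 0 0 0;0 0 0 0 0 0;0 0 0 0 0 0;0 0 0 0 0 0;0 0 0 0 0 0;0 0 0 0 0 0;0 0 0 0 0 0"

```text
time: 22.08
position: [0.6729, -0.1644, 0.2258]
tool_rot: [0.626, 0.628, 0.328, -0.325]
ft_force: [-0.3, -0.1, -1.3]
grip_width: 0.0269
grip_force: 35.0
```

move_arm:
  series: "0 0 0 0 0 0;0 0 0 0 0 0;0 0 0 0 0 0;0 0 0 0 0 0;0 0 0 0 0 0;0 0 0 0 0 0;0 0 0 0 0 0;0 0 0 0 0 0"

```text
time: 22.75
position: [0.6729, -0.1643, 0.2258]
tool_rot: [0.626, 0.628, 0.328, -0.325]
ft_force: [-0.1, 0.1, -1.7]
grip_width: 0.0267
grip_force: 35.0
```

move_arm:
  series: "-7 0 5 0 0 0;-14 0 10 0 0 0;-18 0 13 0 0 0;-18 0 13 0 0 0;-18 0 13 0 0 0;-18 0 13 0 0 0;-18 0 13 0 0 0;-18 0 13 0 0 0"

```text
time: 23.42
position: [0.6732, -0.1642, 0.204]
tool_rot: [0.626, 0.628, 0.328, -0.325]
ft_force: [0.0, 1.0, -1.5]
grip_width: 0.0269
grip_force: 35.0
```

move_arm:
  series: "0 0 0 0 0 0;0 0 0 0 0 0;0 0 0 0 0 0;0 0 0 0 0 0;0 0 0 0 0 0;0 0 0 0 0 0;0 0 0 0 0 0;0 0 0 0 0 0"

```text
time: 24.08
position: [0.673, -0.164, 0.2036]
tool_rot: [0.626, 0.628, 0.328, -0.325]
ft_force: [0.5, -0.8, -1.2]
grip_width: 0.0271
grip_force: 35.0
```

move_arm:
  series: "0 0 0 0 0 0;0 0 0 0 0 0;0 0 0 0 0 0;0 0 0 0 0 0;0 0 0 0 0 0;0 0 0 0 0 0;0 0 0 0 0 0;0 0 0 0 0 0"

```text
time: 24.75
position: [0.673, -0.164, 0.2036]
tool_rot: [0.626, 0.628, 0.328, -0.325]
ft_force: [-0.1, -0.0, -1.1]
grip_width: 0.0266
grip_force: 35.0
```

```bash
python3 - <<'E'
from ik import *
show()
o=robot.get_obs();T=R.from_quat(o['tool_rot'])
print('up70',(T.inv().apply([0,0,.07])*1e3).round(1))
p=o['position']+[0,0,.07];n=np.array([.674,-.164,.1635]) # nose then
m=np.array([.4945,.0205,.1635])
print('shift',(T.inv().apply(m-n)*1e3).round(1));q=o['q']
for f in np.linspace(0,1,5): q,c=ik(p+f*(m-n),T,q);print(q.round(2),'%.0e'%c)
q,c=ik(p+(m-n)-[0,0,.156],T,q);print('home',q.round(2),'%.0e'%c)
E
```

```text
t 24.75 pos [ 0.673  -0.164   0.2036] quat [ 0.626  0.628  0.328 -0.325] q [-0.675  0.912  1.092  0.717  1.795 -0.761] F [-0.1 -0.  -1.1] w 0.0266 g 35.0
up70 [ 57.3   0.3 -40.1]
shift [ 106.5 -179.4  150.7]
[-0.64  0.81  1.07  0.76  1.87 -0.65] 2e-19
[-0.63  0.71  1.31  0.74  1.76 -0.73] 6e-30
[-0.61  0.61  1.51  0.74  1.67 -0.8 ] 2e-28
[-0.59  0.52  1.69  0.75  1.59 -0.85] 4e-26
[-0.57  0.44  1.85  0.77  1.52 -0.89] 2e-23
home [-0.57  0.67  2.03  0.82  1.23 -1.18] 1e-30
```

move_arm:
  series: "28 0 -20 0 0 0;57 0 -40 0 0 0;71 -24 -20 0 0 0;85 -48 0 0 0 0;99 -72 21 0 0 0;113 -95 41 0 0 0;113 -95 41 0 0 0;113 -95 41 0 0 0"

```text
time: 25.42
position: [0.5764, -0.064, 0.2728]
tool_rot: [0.626, 0.628, 0.328, -0.326]
ft_force: [1.1, -0.3, -1.1]
grip_width: 0.027
grip_force: 35.0
```

move_arm:
  series: "14 -24 19 0 0 0;28 -48 39 0 0 0;42 -70 58 0 0 0;51 -84 70 0 0 0;51 -84 70 0 0 0;51 -84 70 0 0 0"

```text
time: 25.92
position: [0.4947, 0.0204, 0.2738]
tool_rot: [0.626, 0.628, 0.328, -0.324]
ft_force: [0.1, -0.4, -1.4]
grip_width: 0.0269
grip_force: 35.0
```

```bash
python3 - <<'E'
from ik import *
show()
s=robot.camera("scene");w=robot.camera("wrist");t=robot.camera("top")
for p in(s,w,t): find(p,["wand","holder","holder_floor"],("tip_of",))
T=R.from_quat(robot.get_obs()['tool_rot']);print('axis',T.apply([.819,.002,-.573]).round(4))
def crop(p,X,h=50):
    u,v=map(int,proj(p,[X])[0]);print(u-h,v-h);return cv2.resize(p['img'][v-h:v+h,u-h:u+h],(400,400),interpolation=cv2.INTER_CUBIC)
print(proj(s,[[.4945,.0205,.1635],[.4945,.0205,.078],[.4945,.0205,.3355]]).round(1),proj(t,[[.4945,.0205,.3355],[.4945,.0205,.078]]).round(1))
cv2.imwrite("pics/a8.png",np.hstack([crop(s,[.495,.02,.15]),crop(t,[.495,.02,.15],40)])[:,:,::-1])
E
```

```text
t 25.92 pos [0.4947 0.0204 0.2738] quat [ 0.626  0.628  0.328 -0.324] q [-0.613  0.54   1.74   0.736  1.551 -0.907] F [ 0.1 -0.4 -1.4] w 0.0269 g 35.0
wand tip_of [([0.4964, 0.0214, 0.1668], 0.47)]
holder tip_of [([0.4918, 0.0163, -0.0043], 0.87), ([0.4884, 0.2901, -0.0006], 0.4)]
holder_floor tip_of [([0.4941, 0.0207, 0.0074], 0.62)]
wand tip_of [([0.4973, 0.0195, 0.1692], 0.95)]
holder tip_of [([0.5009, 0.423, 0.0017], 0.17)]
holder_floor tip_of []
wand tip_of [([0.4942, 0.0196, 0.1647], 0.45)]
holder tip_of [([0.5005, 0.0195, -0.0009], 0.51)]
holder_floor tip_of [([0.4929, 0.0196, 0.006], 0.55), ([0.4978, 0.0218, 0.1674], 0.33)]
axis [-2.400e-03  2.000e-04  9.995e-01]
[[257.  154. ]
 [257.5 174.7]
 [255.7 104.6]] [[246.  204.4]
 [246.7 211.7]]
207 107
206 169
```

View pics/a8.png

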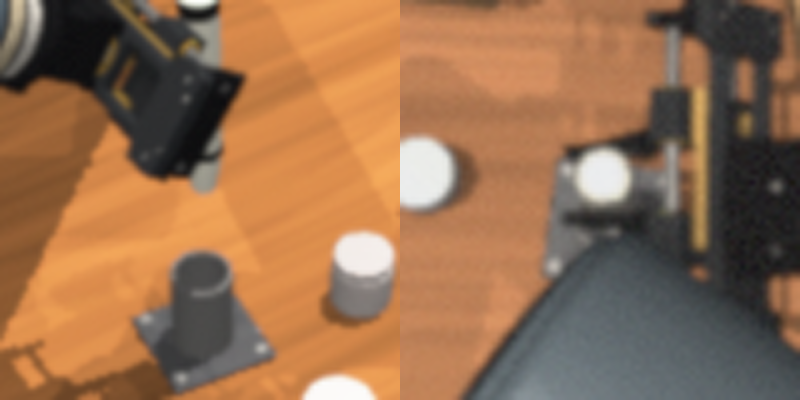

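The rim centre is at (257.5, 174.8) px in the full scene image, as predicted. The wand hangs upright within about 2 mm of the socket axis, which is inside the 6 mm clearance. I'll lower it, watching the force.

move_arm:
  series: "-16 -1 11 0 0 0;-33 -1 23 0 0 0;-49 -1 34 0 0 0;-61 -1 42 0 0 0;-61 -1 42 0 0 0"

```text
time: 26.93
position: [0.4922, 0.0205, 0.1973]
tool_rot: [0.627, 0.627, 0.327, -0.327]
ft_force: [0.2, 0.1, -1.1]
grip_width: 0.0267
grip_force: 35.0
```

move_arm:
  series: "-7 0 5 0 0 0;-13 0 9 0 0 0;-20 0 14 0 0 0;-26 0 18 0 0 0;-33 0 23 0 0 0;-39 0 27 0 0 0;-39 0 27 0 0 0"

```text
time: 27.52
position: [0.4929, 0.0202, 0.1507]
tool_rot: [0.627, 0.628, 0.328, -0.326]
ft_force: [0.2, 0.5, -0.5]
grip_width: 0.0267
grip_force: 35.0
```

move_arm:
  series: "-5 0 3.5 0 0 0;-10 0 7 0 0 0;-15 0 10.5 0 0 0;-19 0 13.3 0 0 0;-22 0 15.4 0 0 0;-22 0 15.4 0 0 0"

```text
time: 28.02
position: [0.4931, 0.0201, 0.1244]
tool_rot: [0.626, 0.628, 0.328, -0.326]
ft_force: [0.0, -0.2, -1.4]
grip_width: 0.0266
grip_force: 35.0
```

move_arm:
  series: "-0.8 0 0.6 0 0 0;-1.6 0 1.1 0 0 0;-2.5 0 1.7 0 0 0;-2.5 0 1.7 0 0 0"

```text
time: 28.35
position: [0.4934, 0.02, 0.1221]
tool_rot: [0.626, 0.628, 0.328, -0.325]
ft_force: [-0.2, 0.6, -1.0]
grip_width: 0.0267
grip_force: 35.0
```

move_arm:
  series: "-0.8 0 0.6 0 0 0;-1.6 0 1.1 0 0 0;-1.6 0 1.1 0 0 0"

```text
time: 28.6
position: [0.4933, 0.02, 0.1201]
tool_rot: [0.626, 0.628, 0.328, -0.325]
ft_force: [1.3, 0.1, -1.5]
grip_width: 0.0268
grip_force: 35.0
```

move_arm:
  series: "-0.8 0 0.6 0 0 0;-1.6 0 1.1 0 0 0;-1.6 0 1.1 0 0 0"

```text
time: 28.85
position: [0.4933, 0.02, 0.1181]
tool_rot: [0.626, 0.628, 0.328, -0.325]
ft_force: [-0.0, -0.3, -0.7]
grip_width: 0.0269
grip_force: 35.0
```

move_arm:
  series: "-0.8 0 0.6 0 0 0;-0.8 0 0.6 0 0 0;-0.8 0 0.6 0 0 0"

```text
time: 29.1
position: [0.4933, 0.0201, 0.1172]
tool_rot: [0.626, 0.628, 0.328, -0.325]
ft_force: [0.5, -1.1, -2.1]
grip_width: 0.0269
grip_force: 35.0
```

move_arm:
  series: "-0.8 0 0.6 0 0 0;-0.8 0 0.6 0 0 0;-0.8 0 0.6 0 0 0"

```text
time: 29.35
position: [0.4933, 0.0201, 0.1162]
tool_rot: [0.626, 0.628, 0.328, -0.325]
ft_force: [1.0, -0.5, -1.4]
grip_width: 0.027
grip_force: 35.0
```

move_arm:
  series: "-0.8 0 0.6 0 0 0;-0.8 0 0.6 0 0 0;-0.8 0 0.6 0 0 0"

```text
time: 29.6
position: [0.4933, 0.0201, 0.1152]
tool_rot: [0.626, 0.628, 0.328, -0.325]
ft_force: [0.0, 0.0, -2.2]
grip_width: 0.0267
grip_force: 35.0
```

move_arm:
  series: "-0.8 0 0.6 0 0 0;-0.8 0 0.6 0 0 0;-0.8 0 0.6 0 0 0"

```text
time: 29.85
position: [0.4934, 0.0204, 0.1149]
tool_rot: [0.626, 0.628, 0.328, -0.326]
ft_force: [-0.2, -0.3, 3.4]
grip_width: 0.0267
grip_force: 35.0
```

Contact at floor level. I'll release gently and back out along the tool axis.

move_arm:
  series: "0 0 0 0 0 0;0 0 0 0 0 0;0 0 0 0 0 0;0 0 0 0 0 0;0 0 0 0 0 0;0 0 0 0 0 0;0 0 0 0 0 0;0 0 0 0 0 0"
  jaw: 0.75

```text
time: 30.52
position: [0.4933, 0.0201, 0.1142]
tool_rot: [0.626, 0.628, 0.328, -0.325]
ft_force: [-0.4, 0.4, 0.1]
grip_width: 0.064
grip_force: 0.0
```

move_arm:
  series: "0 0 -10 0 0 0;0 0 -30 0 0 0;0 0 -60 0 0 0;0 0 -90 0 0 0;0 0 -115 0 0 0;0 0 -120 0 0 0;0 0 -120 0 0 0"

```text
time: 31.1
position: [0.4938, -0.0803, 0.1838]
tool_rot: [0.627, 0.628, 0.328, -0.323]
ft_force: [0.0, -0.1, -0.1]
grip_width: 0.0653
grip_force: 0.0
```

```bash
python3 - <<'E'
from ik import *
show()
s=robot.camera("scene");t=robot.camera("top");w=robot.camera("wrist")
for p in(s,t,w): find(p,["wand"])
find(s,["driver","cup","padlock","tin","spray_can","flat_carton","jar"],("tip_of",))
print(proj(s,[[.4945,.0205,.18],[.4945,.0205,.078]]).round(1).tolist())
c=cv2.resize(s['img'][80:230,190:390],(800,600),interpolation=cv2.INTER_CUBIC)
cv2.imwrite("pics/a9.png",c[:,:,::-1])
E
```

```text
t 31.1 pos [ 0.4938 -0.0803  0.1838] quat [ 0.627  0.628  0.328 -0.323] q [-0.757  0.729  1.671  0.642  1.523 -1.062] F [ 0.  -0.1 -0.1] w 0.0653 g 0.0
wand tip_of [([0.494, 0.0201, 0.006], 0.52)]
wand search_frame [([0.5045, 0.015, 0.1307], 0.85)]
wand tip_of [([0.4932, 0.0199, 0.0082], 0.53), ([0.4938, 0.0218, -0.0034], 0.35)]
wand search_frame [([0.4869, 0.0181, 0.1753], 0.62)]
wand tip_of [([0.4942, 0.0232, 0.0081], 0.84)]
wand search_frame []
driver tip_of [([0.4758, 0.2964, 0.0035], 0.58)]
cup tip_of [([0.489, 0.29, 0.0018], 0.55)]
padlock tip_of [([0.6726, -0.1657, 0.0558], 0.16)]
tin tip_of [([0.525, 0.1498, 0.0009], 0.73)]
spray_can tip_of [([0.6997, -0.0041, 0.0035], 0.87)]
flat_carton tip_of [([0.6771, -0.1746, 0.0006], 0.75), ([0.4981, 0.4229, 0.0007], 0.46)]
jar tip_of [([0.5005, 0.4225, -0.003], 0.89)]
[[256.9, 149.7], [257.5, 174.7]]
```

View pics/a9.png

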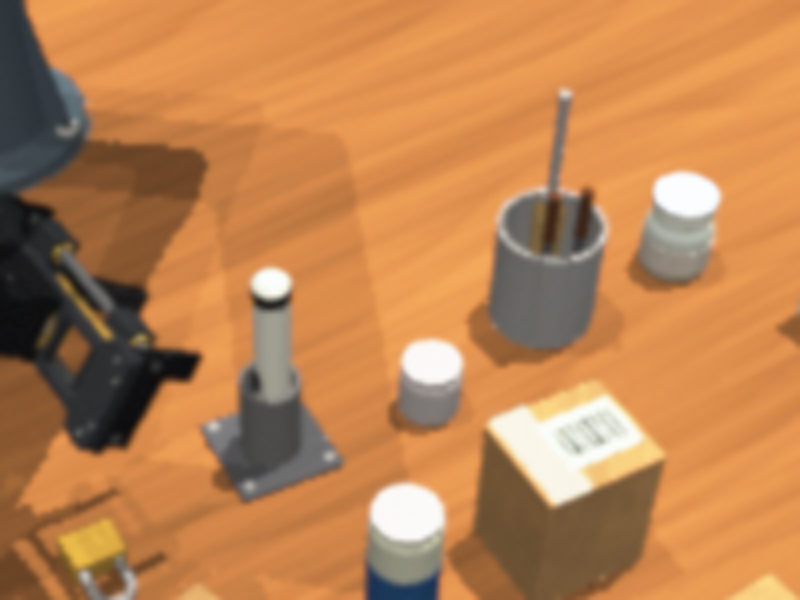

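The wand stands upright and home in the socket. Its tail is at about (258, 150.8) px, against an expected (256.9, 149.7). The driver is still in the cup, the things in view are undisturbed, and the gripper is clear.

```bash
python3 -c "
from rig import robot
print(robot.hand_in())"
```

```text
the job is handed in; nothing more can be done
None
```

The job is handed in at about 31 s of 72: the screwdriver stands in the cup's free side, the wand was held over the flat carton's label (no read signal to confirm the scan), and it now stands nose down, fully home, in its socket.

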